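# Take the end roller out of the jar roller table for washing

## Task

The end roller of the jar roller table, the one nearest you, is sticky and has to come out for washing. Take the forked tool from its rest, use it to press the roller's sprung axle in at the brass collar until it is felt to bottom, without forcing it, and lift that end on the fork so that the axle rests on top of the rail, keeping your fingers off the roller until then. Put the fork down on the counter or on its rest, draw the roller out and lay it gently along the two bars in the middle of the white tray, leaving the jars and other kitchen things where they stand.

Things in the scene. Friction and masses are not known exactly. Their poses are not given: they have to be found in the camera images.
- bed: fixed roller table: two steel rails 240 mm long. Origin on the counter midway between the rails, under the end roller's axle; x along the rails towards the other two rollers (90, 180 mm on), y to the left rail, z up. Rails begin at x = -28 mm; inner faces y = -110, +110 mm; webs 5 mm thick; flat flange 22 mm wide outward at the top, 99 mm up. Holes 13 mm square, centres 85 mm up
- hole (a point): centre of the end roller's hole in the inner face of the left (+y) rail
- roller: loose end roller, 0.36 to 0.56 kg: grey tube, 44 mm diameter, from y = -100 to +70 mm on its y axis, free to slide about 2 mm endways. Origin on the axis near the balance point, 83.5 mm up at first. At -y a fixed boss, 16 mm diameter, to y = -108, then a fixed stub, 10 mm diameter, to y = -118 mm in the right rail's hole; at +y the sprung axle in the left rail's hole
- axle (a joint): how far the sprung axle is pressed into the roller, 0 (out) to 0.0105 m (bottomed on a hard stop); the spring takes about 4 N at first and 8 N at the bottom. With the roller pushed against the right rail the axle tip leaves its hole only when pressed in by more than 8 mm. A held fork yields a few mm under this load, so go by feel; over 25 N damages the stop
- collar (a point): centre of the outer face of the brass collar (26 mm diameter, 6 mm thick) on the 10 mm sprung axle; at y = +94 mm of the roller when the axle is out, so 14 to 18 mm of bare axle lie between it and the left rail. The fork presses this face towards the roller (roller's -y)
- axle_tip (a point): tip of the sprung axle, 26 mm beyond the collar face
- fork: forked tool, 172 mm long, 0.16 kg, on edge in its rest. Orange handle 21 mm wide (y), 32 mm tall (z), x = -70 to +30 mm; origin at its mid-width and mid-height; graspable from x = -20 to +25 mm; x points to the mouth. Plate 5 mm thick; two tines, one above the other, 32 mm over all, slot 16 mm high from x = 63 to the flared mouth at 102 mm. Origin 34 mm up on the rest, 16 on edge on the counter
- fork_slot (a point): middle of the fork's slot, on the centre line, 82 mm in front of the fork's origin
- rest: dark wooden rest of the fork, fixed, 170 x 60 mm, origin on the counter at its middle, x along the fork. Base board 8 mm thick; 10 mm thick notched uprights at x = -58 and +48 mm, 32 mm high, hold the fork with its underside 18 mm above the counter
- tray: white draining tray with blue rim, fixed, 150 mm (its x) by 290 mm (its y), walls 30 mm high, origin on the counter under its middle. Two 6 mm steel bars run along its y at x = -16 and +16 mm, their tops 15 mm above the counter; a roller laid on them has its axis parallel to them and about 31 mm above the counter
- jar_cordial: large dark jar, 110 mm diameter, 200 mm high, origin under its middle; bystander
- jar_plum: dark jar, 78 mm diameter, 105 mm high; bystander
- jar_tomato: red jar, 92 mm diameter, 150 mm high; bystander
- jar_green: yellow-green jar, 78 mm diameter, 105 mm high; bystander
- amber: small amber bottle, 48 mm diameter, 90 mm high; bystander
- funnel: white canning funnel, 104 mm diameter, 60 mm high, between the robot and the roller table; bystander
- spoon: wooden spoon, 200 mm long, flat on the counter; bystander
Not all that is in view belongs to the job. Leave any turquoise look-alike of the fork alone.

How it is judged:
By the outcome, as a careful person would: the job done as asked, in the order asked, and still so for the second after the job is handed in, with the robot touching nothing.
It also fails if it takes over 64 s, if anything falls off the work surface, if the arm or the gripper's body presses on something with over 40 N, if the wrist force passes 120 N, or if a joint passes its speed limit or range.

## Robot

A 6-joint arm with a two-finger parallel gripper is mounted at the origin on the work surface. World frame = base frame: x ahead of the robot, y to its left, z up, the work surface at z = 0. Lengths are in m, angles in degrees, forces in N, time in s.
With the tool pointing down it reaches from about 0.35 to 0.875 m from the base axis. Payload 4.2 kg.
Tool frame: the origin (TCP) lies on the centre line of the jaws, within the pads' length; the fingertips stand tip_reach ahead of it and the grasp point (between the pads) is the TCP (tip_reach is the distance from the TCP to the fingertips, in m); z points along the fingers, y is the line along which they close (so a half turn about z gives the same grasp; the last joint's range is limited). The gripper opens to 87 mm and grips with 3 to 60 N. Pads are 19 mm wide; open, the fingers measure 117 mm over their backs; the gripper's body (75 mm by 190 mm) begins 51 mm behind the grasp point.
Start: joints at [88.327, 22.042, 0.453, 0, -68.411, -14.817], TCP at [0.177, 0.599, 0.242] pointing down, gripper open.
Joint ranges: [-179.83, 179.83], [-69.29, 118.12], [-61.27, 80.66], [-181.25, 117.63], [-171.15, -9.14], [-177.46, 177.46]. Speed limits (degrees/s): [159.86, 159.86, 180, 180, 180, 180].

## Interface

Orientations are given as a 3x3 rotation matrix whose columns are the frame's x, y, z axes.
In Python, from station import sense, capture, finish_job, tip_reach gives the robot as it stands.
- The arm moves only by the tool arm_command, never from a script. Its argument "deltas" is a list of rows, each a list of 7 numbers: the turn, a rotation vector about the tool's x, y, z in rad, then the shift along the tool's x, y, z in cm, then the closure, from -1 (fully open) to 1 (shut), so that 0 is half open. In form: [[rx, ry, rz, dx, dy, dz, hand], ...]. A call has 1 to 8 rows; each row is the pose to reach, as a shift and turn from the pose commanded when the call began, along the tool's axes at that moment; what a row does not reach only later rows make up. A row lasts 1/12 s, in which the tool goes at most 41.7 mm and 7.16 degrees, less where a joint would pass 70% of its speed; a pose out of reach is approached as far as the arm can. A call with a gripper value outside its range is refused whole. The fingers move at their own pace and stop on an object; the grip force is fixed at half the most. Time passes only in rows, so rows that repeat a pose let the fingers close. It gives the time, the measured TCP pose, the force, the opening and the grip force at its end, in the units of the state.
- sense(): the state, without advancing time (a new reading comes with each control period).
- capture(name): name is "side" or "top" or "wrist"; returns a dict with "pixels" (384x512x3 uint8, blue, green, red), "fovy" (degrees; the focal length in pixels is half the picture's height over the tangent of half this angle, whatever the lens; pixels are square), "cx", "cy" (the principal point, pixels), "rvec" (rotation vector, rad) and "tvec" (3), from world to camera coordinates, as OpenCV has them. Camera axes: x right, y down, z forward; pixel columns grow to the right and rows downward; lengths in m; the calibration is good to about 2 mm. A picture is of the moment at which its call begins. There is no depth.
- finish_job(): hands the job in; it is judged then, once.
The state is a dict: "time_s": time; "joints": joint angles; "joint_velocities": joint speeds; "effort": joint torques, N m; "tcp_pos": TCP position; "ee_rot": TCP orientation; "wrist_force": force on the tool from outside, world axes, zero at the start; "moment": the same for the moment, N m; "gripper_width": opening from 0.0 (shut) to 1.0 (fully open); "gripper_force": force on a finger pad.
Only numpy, scipy, OpenCV 4.12 (cv2) and the standard library are available. Lean on these libraries where they do the work, as an engineer would, in place of code of your own. Each camera call takes 0.05 s, during which the arm holds its last target. There are 200 camera calls.

## Working session

There is one attempt and no reset: what is moved stays moved. The work goes in short steps, Python scripts to look and compute and a tool call to move; the robot and the scene stay as the last step left them, time stands still between calls to the robot, and variables do not carry over. Pictures are saved under pics/ and viewed, at most 10 in all, crops included, and the job is handed in when it is done.

Besides the shell and the picture viewer there is one more tool, called after "Call:" as a command line: name --pt "numbers of a row" for each row, then --argument value for the rest. arm_command: Moves the arm, as the interface text tells. Its arguments: {"type":"object","properties":{"deltas":{"type":"array"}},"required":["deltas"]}

```bash
mkdir -p pics; ls; cat > h.py <<'E'
import numpy as np, cv2
from station import sense, capture, finish_job, tip_reach
def cam(c):
    p=c["pixels"]; H=p.shape[0]; f=H/2/np.tan(np.radians(c["fovy"]/2))
    R=cv2.Rodrigues(np.array(c["rvec"],float))[0]; t=np.array(c["tvec"],float).ravel()
    return f,c["cx"],c["cy"],R,t
def ray(c,u,v):
    f,cx,cy,R,t=cam(c); d=R.T@np.array([(u-cx)/f,(v-cy)/f,1]); return -R.T@t,d
def plane(c,u,v,z):
    o,d=ray(c,u,v); return o+d*(z-o[2])/d[2]
def proj(c,P):
    f,cx,cy,R,t=cam(c); q=R@np.array(P,float)+t; return np.array([f*q[0]/q[2]+cx,f*q[1]/q[2]+cy])
def tri(c1,p1,c2,p2):
    o1,d1=ray(c1,*p1);o2,d2=ray(c2,*p2)
    s=np.linalg.lstsq(np.array([d1,-d2]).T,o2-o1,rcond=None)[0]
    a=o1+s[0]*d1;b=o2+s[1]*d2; return (a+b)/2,np.linalg.norm(a-b)
E
python3 - <<'E'
from h import *
a=[capture(n) for n in("side","top","wrist")]
import pickle; pickle.dump(a,open("c0.pkl","wb"))
for n,c in zip("stw",a): cv2.imwrite(f"pics/{n}0.png",c["pixels"]); print(c["fovy"],c["cx"],c["cy"],ray(c,c["cx"],c["cy"]))
print(sense(), tip_reach)
E
```

```text
pics
51.32023651634601 248.79085929194744 184.63066524874245 (array([ 0.02993762, -0.55769446,  1.02620028]), array([ 0.4237251 ,  0.45373582, -0.78395206]))
57.80879339622605 253.5993626970797 188.82880288033093 (array([ 3.07062854e-01, -2.87641770e-04,  1.24959094e+00]), array([ 0.18024655,  0.00875875, -0.98358246]))
58.55343318760714 250.6255050247385 190.23595000038875 (array([0.24567288, 0.57925664, 0.383008  ]), array([-0.2493642 ,  0.07127482, -0.96578331]))
{'time_s': 0.15, 'joints': array([ 8.83270613e+01,  2.20804576e+01,  3.97253606e-01, -2.08244052e-02,
       -6.84120017e+01, -1.48164034e+01]), 'joint_velocities': array([-0.11707704, -0.08639251,  0.22652674,  0.1574362 ,  0.00987333,
       -0.04209717]), 'effort': array([-1.12463553e-03, -3.91051877e+01,  1.87587619e+01,  4.22228694e+00,
        1.23978284e-02, -1.38830251e-04]), 'tcp_pos': array([0.17726234, 0.59888551, 0.24070864]), 'ee_rot': array([[ 9.58834524e-01, -2.83965151e-01, -3.86325200e-04],
       [-2.83965396e-01, -9.58833107e-01, -1.65105507e-03],
       [ 9.84207092e-05,  1.69279159e-03, -9.99998562e-01]]), 'wrist_force': array([-1.02463903,  0.57981637, -0.11479756]), 'moment': array([-0.02564466,  0.03270819,  0.0165824 ]), 'gripper_force': 0.0, 'gripper_width': 0.9977985020753073} 0.019
```

View pics/t0.png

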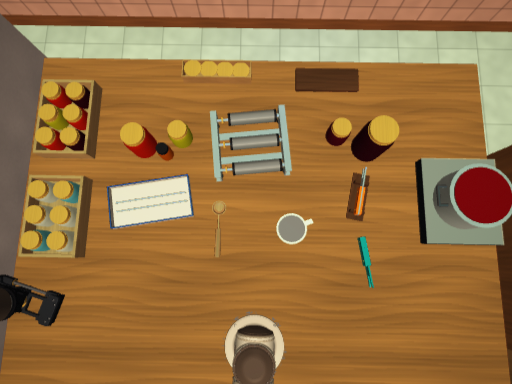

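View pics/s0.png

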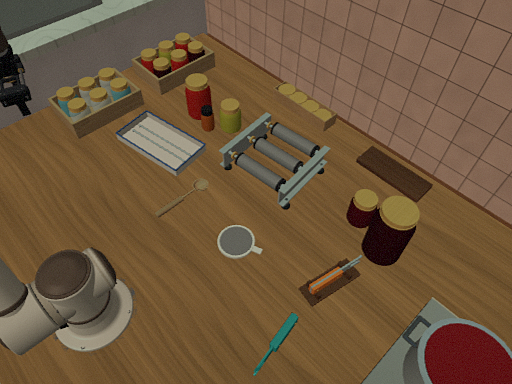

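Top view: the fork is orange at (360,195) in its dark rest. The look-alike is turquoise at (366,262), and I reject it. The end roller nearest the robot is at (252,168) between the rails at (215,145) and (285,140). The tray is at (150,202). Next is a close crop to check this choice.

```bash
python3 - <<'E'
from h import *
import pickle
s,t,w=pickle.load(open("c0.pkl","rb"))
cv2.imwrite("pics/crop1.png",cv2.resize(t["pixels"][95:230,190:380],None,fx=4,fy=4,interpolation=cv2.INTER_CUBIC))
for n,c in(("s",s),("t",t)):
    hsv=cv2.cvtColor(c["pixels"],cv2.COLOR_BGR2HSV)
    m=cv2.inRange(hsv,(6,150,140),(16,255,255)) 
    nn,l,st,ce=cv2.connectedComponentsWithStats(m)
    for i in range(1,nn):
        if st[i,4]>40: 
            r=cv2.minAreaRect(np.argwhere(l==i)[:,::-1].astype(np.float32)); print(n,st[i],r)
            if n=="t" :print(plane(c,*r[0],.045))
    m=cv2.inRange(hsv,(100,90,60),(125,255,255))
    nn,l,st,ce=cv2.connectedComponentsWithStats(m)
    for i in range(1,nn):
        if st[i,4]>100:
            r=cv2.minAreaRect(np.argwhere(l==i)[:,::-1].astype(np.float32)); print(n,"blue",st[i],r)
            if n=="t" :
                print([plane(c,*q,.03).round(4) for q in cv2.boxPoints(r)])
E
```

```text
s [310 267  29  20  79] ((323.80340576171875, 276.1853942871094), (2.437994956970215, 33.813934326171875), 57.9946174621582)
s [311 270  32  24 107] ((325.8892517089844, 280.6275329589844), (4.341928958892822, 37.438899993896484), 55.00798416137695)
s blue [116 111  89  60 208] ((159.82351684570312, 138.7941131591797), (82.14781951904297, 38.24418258666992), 30.963756561279297)
t [     0     58    510    326 108281] ((254.5, 220.5), (325.0, 509.0), 90.0)
[0.41635645 0.00507285 0.045     ]
t [219 122  60  11 392] ((248.5, 127.0), (59.0, 10.0), 0.0)
[0.75627033 0.03361283 0.045     ]
t [221 146  60  11 361] ((250.2692413330078, 148.8461456298828), (9.875775337219238, 59.557861328125), 85.03025817871094)
[0.67380272 0.02536504 0.045     ]
t [ 37 178  43   3  68] ((57.99047088623047, 179.37155151367188), (42.037471771240234, 1.819914698600769), 1.4688007831573486)
[0.54861035 0.70544368 0.045     ]
t [354 186   8  29  74] ((358.1861572265625, 200.13194274902344), (2.9837889671325684, 28.8181095123291), 10.885527610778809)
[ 0.49466629 -0.35588337  0.045     ]
t [359 187   7  28  61] ((362.1127014160156, 200.51734924316406), (2.204829216003418, 27.5983829498291), 8.746162414550781)
[ 0.49356929 -0.36953437  0.045     ]
t [ 28 298  14  12 114] ((34.602745056152344, 304.72601318359375), (10.065539360046387, 12.640443801879883), 20.556045532226562)
[0.12158848 0.73154709 0.045     ]
t [  9 314  26   6  86] ((21.5, 316.5), (5.0, 25.0), 90.0)
[0.08342953 0.77004582 0.045     ]
```

View pics/crop1.png

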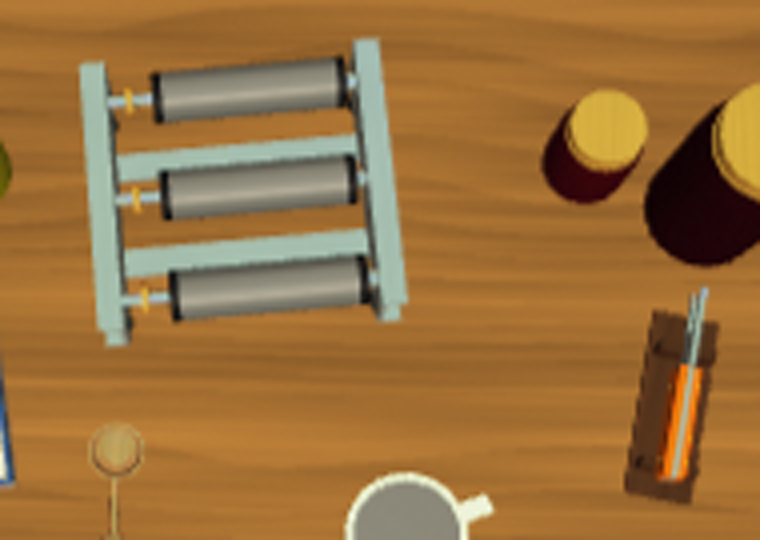

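The crop confirms it: the orange fork lies in the dark rest, handle crop (690,365)–(672,480), with its steel tines towards (703,290). The end roller's brass collar is at crop (145,299), and the left rail's near end is at about (112,328).

```bash
python3 - <<'E'
from h import *
import pickle
s,t,w=pickle.load(open("c0.pkl","rb"))
P=lambda u,v,z:plane(t,190+u/4-.375,95+v/4-.375,z)
for n,u,v,z in [("hf",690,365,.05),("hb",672,480,.05),("mouth",704,288,.05),("L far o",80,65,.099),("L far i",105,62,.099),("R far i",354,40,.099),("R far o",380,38,.099),("L near o",98,330,.099),("L near i",124,328,.099),("R near i",380,305,.099),("R near o",407,302,.099),("collar",145,299,.085),("tubeL",171,296,.085),("tubeR",367,279,.085),("restc",672,407,.02)]:
    print(n,P(u,v,z)[:2].round(4))
hsv=cv2.cvtColor(t["pixels"],cv2.COLOR_BGR2HSV)
# tray: white region in left area
roi=np.zeros(hsv.shape[:2],np.uint8); roi[168:235,100:200]=255
m=cv2.inRange(hsv,(0,0,170),(180,60,255))&roi
b=cv2.inRange(hsv,(95,80,40),(130,255,255))&roi
for mm,z in((m,.003),(b,.03)):
    pts=np.argwhere(mm)[:,::-1].astype(np.float32); r=cv2.minAreaRect(cv2.convexHull(pts)); 
    q=np.array([plane(t,*p,z)[:2] for p in cv2.boxPoints(r)]); print(len(pts),r,q.round(4),q.mean(0))
# funnel, jars
E
```

```text
hf [ 0.5447 -0.3699]
hb [ 0.4432 -0.3508]
mouth [ 0.6145 -0.3848]
L far o [0.7931 0.1699]
L far i [0.7963 0.1481]
R far i [ 0.8208 -0.0703]
R far o [ 0.823  -0.0931]
L near o [0.5556 0.1444]
L near i [0.5578 0.1225]
R near i [ 0.5819 -0.0941]
R near o [ 0.5849 -0.117 ]
collar [0.5867 0.1069]
tubeL [0.5898 0.0846]
tubeR [ 0.608  -0.0839]
restc [ 0.5121 -0.3617]
2981 ((150.11892700195312, 201.08648681640625), (38.67871856689453, 78.8130874633789), 81.02737426757812) [[0.5279 0.5422]
 [0.5793 0.26  ]
 [0.439  0.2305]
 [0.3894 0.5072]] [0.48388291 0.38494598]
200 ((148.6878662109375, 200.97108459472656), (41.96778106689453, 84.39173889160156), 81.25383758544922) [[0.5282 0.5466]
 [0.5809 0.2505]
 [0.4318 0.2199]
 [0.3811 0.5098]] [0.48049629 0.3817034 ]
```

Call:
arm_command --pt "0 0 0 24.9 19.6 0 -1" --pt "0 0 0 24.9 19.6 0 -1" --pt "0 0 0 24.9 19.6 0 -1" --pt "0 0 0 24.9 19.6 0 -1" --pt "0 0 0 24.9 19.6 0 -1" --pt "0 0 0 24.9 19.6 0 -1" --pt "0 0 0 24.9 19.6 0 -1" --pt "0 0 0 24.9 19.6 0 -1"

```text
time_s: 0.82
tcp_pos: [0.3614, 0.3374, 0.2415]
ee_rot: [[0.958, -0.286, -0.001], [-0.286, -0.958, -0.001], [-0.0, 0.001, -1.0]]
wrist_force: [-0.0, 0.0, 0.6]
gripper_width: 0.996
gripper_force: 0.0
```

```bash
cat >> h.py <<'E'
def pose(x,y,z,yaw,tilt=0):
    "tool down, tool x at world yaw; tilt about tool x (deg)"
    from scipy.spatial.transform import Rotation as Ro
    return np.array([x,y,z]),(Ro.from_euler('z',yaw,degrees=True)*Ro.from_euler('x',180,degrees=True)*Ro.from_euler('x',tilt,degrees=True)).as_matrix()
def delta(p,R):
    from scipy.spatial.transform import Rotation as Ro
    s=sense(); R0=s["ee_rot"]
    return Ro.from_matrix(R0.T@R).as_rotvec().round(3), (R0.T@(p-s["tcp_pos"])*100).round(2)
E
python3 - <<'E'
from h import *
import pickle
s,t,w=pickle.load(open("c0.pkl","rb"))
for n,u,v,z in (("cordial",382,131,.2),("plum",342,127,.105),("funnel",292,228,.06),("tomato",133,132,.15),("green",179,131,.105),("spoonhead",219,206,.01),("spoonend",217,257,.01)): print(n,plane(t,u,v,z).round(3))
x=sense();print(x["tcp_pos"],x["time_s"],x["ee_rot"].round(3))
E
```

```text
cordial [ 0.693 -0.393  0.2  ]
plum [ 0.74  -0.291  0.105]
funnel [ 0.392 -0.123  0.06 ]
tomato [0.693 0.414 0.15 ]
green [0.715 0.272 0.105]
spoonhead [0.469 0.134 0.01 ]
spoonend [0.289 0.134 0.01 ]
[0.36141987 0.3374286  0.24150731] 0.8167 [[ 0.958 -0.286 -0.001]
 [-0.286 -0.958 -0.001]
 [-0.     0.001 -1.   ]]
```

Call:
arm_command --pt "0 0 0 21.7 23.8 0 -1" --pt "0 0 0 21.7 23.8 0 -1" --pt "0 0 0 21.7 23.8 0 -1" --pt "0 0 0 21.7 23.8 0 -1" --pt "0 0 0 21.7 23.8 0 -1" --pt "0 0 0 21.7 23.8 0 -1" --pt "0 0 0 21.7 23.8 0 -1" --pt "0 0 0 21.7 23.8 0 -1"

```text
time_s: 1.48
tcp_pos: [0.5016, 0.0481, 0.2415]
ee_rot: [[0.958, -0.285, -0.0], [-0.285, -0.958, -0.0], [-0.0, 0.0, -1.0]]
wrist_force: [0.7, 0.8, -0.3]
gripper_width: 0.997
gripper_force: 0.0
```

Call:
arm_command --pt "0 0 0 11.2 28 0 -1" --pt "0 0 0 11.2 28 0 -1" --pt "0 0 0 11.2 28 0 -1" --pt "0 0 0 11.2 28 0 -1" --pt "0 0 0 11.2 28 0 -1" --pt "0 0 0 11.2 28 0 -1" --pt "0 0 0 11.2 28 0 -1" --pt "0 0 0 11.2 28 0 -1"

```text
time_s: 2.15
tcp_pos: [0.5287, -0.2542, 0.2407]
ee_rot: [[0.957, -0.289, -0.001], [-0.289, -0.957, -0.001], [-0.001, 0.001, -1.0]]
wrist_force: [0.6, 0.5, -0.3]
gripper_width: 1.002
gripper_force: 0.0
```

Call:
arm_command --pt "0 0 -0.1 3.3 11.2 8 -1" --pt "0 0 -0.1 3.3 11.2 8 -1" --pt "0 0 -0.1 3.3 11.2 8 -1" --pt "0 0 -0.1 3.3 11.2 8 -1" --pt "0 0 -0.1 3.3 11.2 8 -1" --pt "0 0 -0.1 3.3 11.2 8 -1"

```text
time_s: 2.65
tcp_pos: [0.5283, -0.3662, 0.1605]
ee_rot: [[0.982, -0.188, -0.002], [-0.188, -0.982, 0.001], [-0.002, -0.0, -1.0]]
wrist_force: [0.6, -0.1, -0.0]
gripper_width: 1.001
gripper_force: 0.0
```

```bash
python3 - <<'E'
from h import *
import pickle
x=sense();print(x["tcp_pos"],x["time_s"],x["ee_rot"].round(3))
w=capture("wrist");pickle.dump(w,open("w1.pkl","wb"));cv2.imwrite("pics/w1.png",w["pixels"])
for p in ((.513,-.364,.05),(.443,-.351,.05),(.6145,-.385,.05)):print(proj(w,p))
E
```

```text
[ 0.52831925 -0.36624709  0.16051681] 2.65 [[ 0.982 -0.188 -0.002]
 [-0.188 -0.982  0.001]
 [-0.002 -0.    -1.   ]]
[251.78434536 213.12887074]
[252.18325737 294.09845713]
[254.11391961  72.76207611]
```

View pics/w1.png

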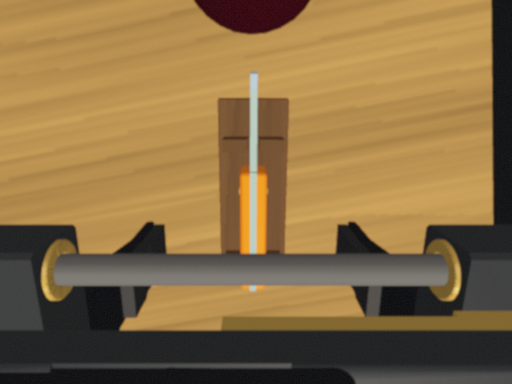

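The wrist view shows the orange fork centred between the fingers, mouth at (254,72) and handle from v=170 to 290, exactly as predicted. I'll descend and grip.

Call:
arm_command --pt "0 0 0 0 0 4 -1" --pt "0 0 0 0 0 8 -1" --pt "0 0 0 0 0 11 -1" --pt "0 0 0 0 0 12.5 -1" --pt "0 0 0 0 0 12.5 -1" --pt "0 0 0 0 0 12.5 0" --pt "0 0 0 0 0 12.5 1" --pt "0 0 0 0 0 12.5 1"

```text
time_s: 3.37
tcp_pos: [0.5306, -0.3663, 0.0394]
ee_rot: [[0.983, -0.186, 0.005], [-0.186, -0.983, -0.002], [0.005, 0.001, -1.0]]
wrist_force: [0.8, -1.2, -0.5]
gripper_width: 0.855
gripper_force: 0.0
```

Call:
arm_command --pt "0 0 0 0 0 0 1" --pt "0 0 0 0 0 0 1" --pt "0 0 0 0 0 0 1" --pt "0 0 0 0 0 0 1" --pt "0 0 0 0 0 0 1" --pt "0 0 0 0 0 0 1"

```text
time_s: 3.87
tcp_pos: [0.5288, -0.3662, 0.0366]
ee_rot: [[0.982, -0.187, -0.0], [-0.187, -0.982, -0.0], [-0.0, 0.0, -1.0]]
wrist_force: [-0.4, 0.1, 0.1]
gripper_width: 0.398
gripper_force: 0.0
```

Call:
arm_command --pt "0 0 0 0 0 0 1" --pt "0 0 0 0 0 0 1" --pt "0 0 0 0 0 0 1" --pt "0 0 0 0 0 0 1" --pt "0 0 0 0 0 0 1" --pt "0 0 0 0 0 0 1"

```text
time_s: 4.37
tcp_pos: [0.5288, -0.3662, 0.0365]
ee_rot: [[0.982, -0.187, -0.0], [-0.187, -0.982, -0.0], [-0.0, 0.0, -1.0]]
wrist_force: [-0.1, -0.0, -0.8]
gripper_width: 0.242
gripper_force: 30.0
```

Call:
arm_command --pt "0 0 0 0 0 -1 1" --pt "0 0 0 0 0 -3 1" --pt "0 0 0 0 0 -6 1" --pt "0 0 0 0 0 -9 1" --pt "0 0 0 0 0 -12 1" --pt "0 0 0 0 0 -14.5 1" --pt "0 0 0 0 0 -14.5 1" --pt "0 0 0 0 0 -14.5 1"

```text
time_s: 5.03
tcp_pos: [0.5294, -0.3662, 0.1839]
ee_rot: [[0.982, -0.187, 0.004], [-0.187, -0.982, -0.001], [0.004, 0.0, -1.0]]
wrist_force: [0.1, 0.7, -2.1]
gripper_width: 0.241
gripper_force: 30.0
```

```bash
python3 - <<'E'
from h import *
x=sense();print(x["tcp_pos"],x["time_s"],x["gripper_width"]*87,x["gripper_force"],x["wrist_force"])
w=capture("wrist");cv2.imwrite("pics/w2.png",w["pixels"])
hsv=cv2.cvtColor(w["pixels"],cv2.COLOR_BGR2HSV)
m=cv2.inRange(hsv,(6,190,180),(16,255,255));m[:140]=0; nn,l,st,ce=cv2.connectedComponentsWithStats(m)
print([ (st[i].tolist()) for i in range(1,nn) if st[i,4]>60])
R,p=x["ee_rot"],x["tcp_pos"]
for d in (.088,.049,.016): # mouth, slot end, handle front rel TCP; 
  print(d,proj(w,p+R[:,0]*d-R[:,2]*.013))
# bed hover
yaw=6.2; c,s=np.cos(np.radians(yaw)),np.sin(np.radians(yaw)); B=lambda a,b:np.array([.598+c*a-s*b,.0166+s*a+c*b])
print(B(0,94),B(0,.094),B(-.068,.1015)); g=B(-.068-.06,.1015); print(delta(*pose(g[0],g[1],.18,yaw)))
E
```

```text
[ 0.52938221 -0.36617763  0.18391463] 5.0333 20.930057893318107 29.9552056286484 [ 0.07638732  0.66299974 -2.08120326]
[[258, 217, 18, 37, 272], [226, 220, 17, 33, 257]]
0.088 [251.34674061  48.89403304]
0.049 [251.31112011 158.4640576 ]
0.016 [251.28502112 238.74552404]
[-9.55393944 93.46679061] [0.58784806 0.11005019] [0.5194358  0.11016237]
(array([-0.001, -0.   , -0.296]), array([-15.52, -44.82,   0.22]))
```

View pics/w2.png

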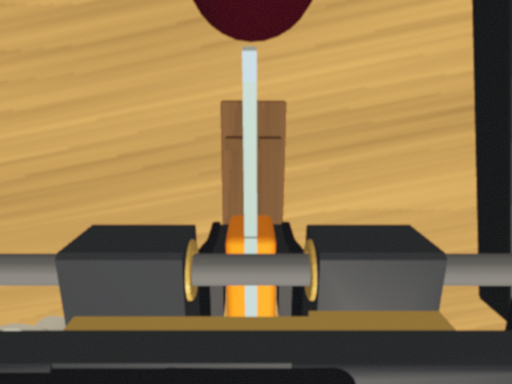

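The fork is held square: mouth at (250,48), predicted (251,49). I'm carrying it to just in front of the axle.

Call:
arm_command --pt "0 0 -0.1 -5 -12 0.2 1" --pt "0 0 -0.2 -10 -25 0.2 1" --pt "0 0 -0.296 -15.5 -44.8 0.2 1" --pt "0 0 -0.296 -15.5 -44.8 0.2 1" --pt "0 0 -0.296 -15.5 -44.8 0.2 1" --pt "0 0 -0.296 -15.5 -44.8 0.2 1" --pt "0 0 -0.296 -15.5 -44.8 0.2 1" --pt "0 0 -0.296 -15.5 -44.8 0.2 1"

```text
time_s: 5.75
tcp_pos: [0.477, -0.0351, 0.1784]
ee_rot: [[0.994, 0.107, -0.004], [0.107, -0.994, -0.001], [-0.004, 0.0, -1.0]]
wrist_force: [1.6, 1.0, -1.5]
gripper_width: 0.235
gripper_force: 30.0
```

```bash
cat >> h.py <<'E'
yaw=6.2; O=np.array([.598,.0166])
def B(a,b):
    c,s=np.cos(np.radians(yaw)),np.sin(np.radians(yaw)); return O+np.array([c*a-s*b,s*a+c*b])
def Binv(p):
    c,s=np.cos(np.radians(yaw)),np.sin(np.radians(yaw)); d=np.array(p[:2])-O; return np.array([c*d[0]+s*d[1],-s*d[0]+c*d[1]])
E
python3 - <<'E'
from h import *
x=sense();print(x["tcp_pos"])
g=B(-.128,.1015); print(g,delta(*pose(g[0],g[1],.18,yaw)))
E
```

```text
[ 0.47697096 -0.03513574  0.17841037]
[0.45978674 0.10368241] (array([ 0.   ,  0.004, -0.001]), array([ -0.22, -13.99,  -0.16]))
```

Call:
arm_command --pt "0 0 0 -0.2 -4 0 1" --pt "0 0 0 -0.2 -8 0 1" --pt "0 0 0 -0.2 -12 0 1" --pt "0 0 0 -0.2 -14 0 1" --pt "0 0 0 -0.2 -14 0 1" --pt "0 0 0 -0.2 -14 0 1"

```text
time_s: 6.25
tcp_pos: [0.4606, 0.1029, 0.1785]
ee_rot: [[0.994, 0.11, -0.003], [0.11, -0.994, -0.002], [-0.003, 0.001, -1.0]]
wrist_force: [-0.6, 0.2, -1.1]
gripper_width: 0.237
gripper_force: 30.0
```

```bash
python3 - <<'E'
from h import *
import pickle
x=sense();print(x["tcp_pos"],x["ee_rot"].round(4),Binv(x["tcp_pos"]))
w=capture("wrist");pickle.dump(w,open("w3.pkl","wb"));cv2.imwrite("pics/w3.png",cv2.resize(w["pixels"],(768,576),interpolation=cv2.INTER_CUBIC))
for n,a,b,z in (("collar",0,.094,.085),("hole",0,.11,.085),("Linner near",-.028,.11,.099),("L outer near",-.028,.132,.099),("tube end",0,.07,.085)):
  print(n,proj(w,[*B(a,b),z])*1.5)
E
```

```text
[0.46062185 0.102872   0.17853232] [[ 0.9939  0.1104 -0.0033]
 [ 0.1104 -0.9939 -0.0016]
 [-0.0034  0.0012 -1.    ]] [-0.1272573   0.10060414]
collar [392.47361899   6.55758176]
hole [353.85309633   6.44443419]
Linner near [353.0980204   74.45779083]
L outer near [298.39453322  74.31347365]
tube end [450.38043267   6.7272329 ]
```

View pics/w3.png

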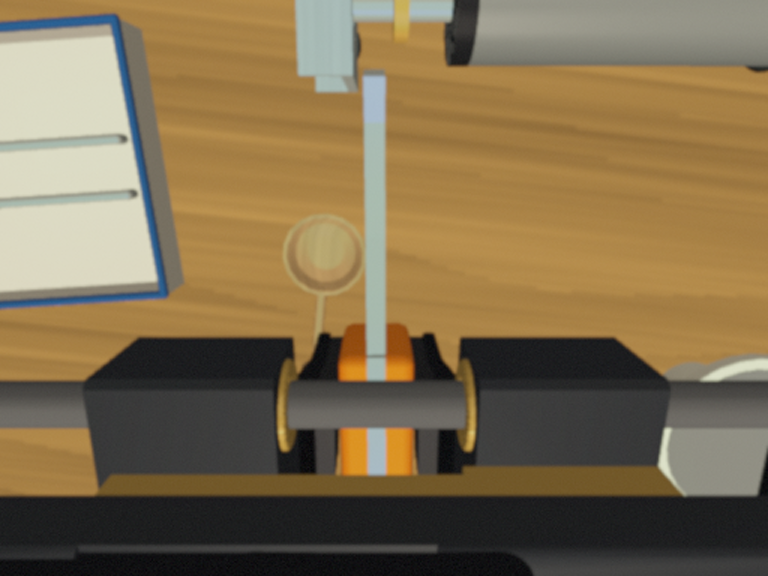

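The rail corner is at (355,75) and the collar's outer face at (394,20), both within about 1 mm of the bed pose. The fork tip is lined up with the gap between them. Lower, then advance over the axle.

Call:
arm_command --pt "0 0 0 0 -0.06 3.5 1" --pt "0 0 0 0 -0.06 7 1" --pt "0 0 0 0 -0.06 9.25 1" --pt "0 0 0 0 -0.06 9.25 1" --pt "0 0 0 0 -0.06 9.25 1"

```text
time_s: 6.72
tcp_pos: [0.4612, 0.1013, 0.0865]
ee_rot: [[0.994, 0.107, -0.003], [0.107, -0.994, -0.002], [-0.004, 0.002, -1.0]]
wrist_force: [0.3, 0.0, -1.0]
gripper_width: 0.239
gripper_force: 30.0
```

```bash
python3 - <<'E'
from h import *
x=sense();print(x["tcp_pos"],x["ee_rot"].round(4),Binv(x["tcp_pos"]),x["wrist_force"])
g=B(-.068,.1012);print(delta(*pose(*g,.086,yaw)))
E
```

```text
[0.46121815 0.10127106 0.08650056] [[ 0.9943  0.1066 -0.0033]
 [ 0.1066 -0.9943 -0.0025]
 [-0.0035  0.0021 -1.    ]] [-0.12683739  0.09894817] [ 0.28813746  0.03116995 -0.99512076]
(array([ 0.002,  0.004, -0.001]), array([ 5.88, -0.23,  0.03]))
```

Call:
arm_command --pt "0 0 0 0 0 0 1" --pt "0 0 0 0 0 0 1" --pt "0 0 0 0 0 0 1"

```text
time_s: 6.97
tcp_pos: [0.4628, 0.1031, 0.089]
ee_rot: [[0.994, 0.108, 0.003], [0.108, -0.994, 0.002], [0.003, -0.001, -1.0]]
wrist_force: [0.3, 0.3, -2.0]
gripper_width: 0.24
gripper_force: 30.0
```

```bash
python3 - <<'E'
from h import *
x=sense();print(x["tcp_pos"],x["ee_rot"].round(4),Binv(x["tcp_pos"]),x["joint_velocities"])
g=B(-.068,.1012);print(delta(*pose(*g,.086,yaw)))
w=capture("wrist")
for n,c in(("w",w),("s",capture("side"))): cv2.imwrite(f"pics/{n}4.png",c["pixels"])
W=cv2.resize(w["pixels"][0:170,150:360],None,fx=3.5,fy=3.5,interpolation=cv2.INTER_CUBIC);cv2.imwrite("pics/w4c.png",W)
for n,a,b,z in (("collar",0,.094,.085),("Linner near",-.028,.11,.099)): print((proj(w,[*B(a,b),z])-[150,0])*3.5)
E
```

```text
[0.46281709 0.10314489 0.08903988] [[ 0.9942  0.1077  0.0031]
 [ 0.1077 -0.9942  0.0017]
 [ 0.0032 -0.0014 -1.    ]] [-0.12504543  0.10063836] [ 0.1942297   0.07063005 -0.43829447 -0.23720888  0.08322721 -0.06017919]
(array([-0.001, -0.003, -0.   ]), array([ 5.7 , -0.06,  0.32]))
[ 415.00009985 -177.88439896]
[260.49253677  80.46517228]
```

View pics/w4c.png

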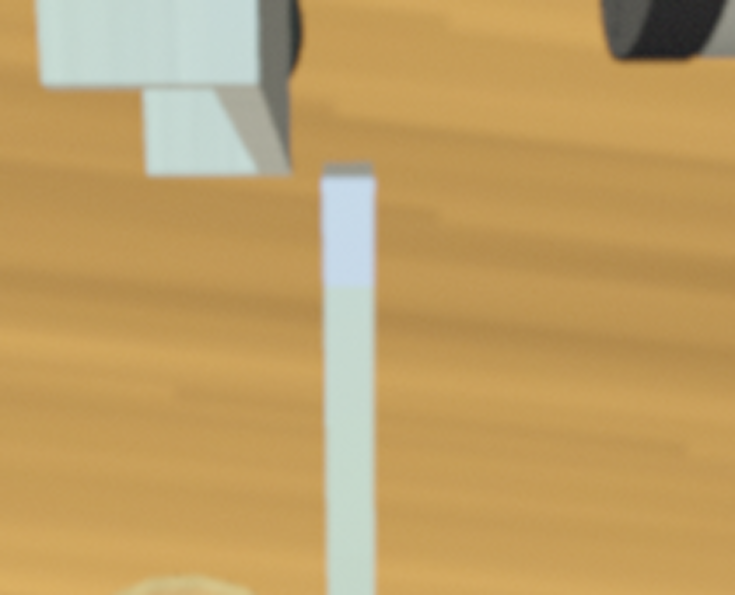

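The plate is about 5.5 mm clear of the rail's inner face and about 6 mm from the collar. The lateral position is fine; I'll lower 3 mm and advance slowly.

Call:
arm_command --pt "0 0 0 0 0 0.3 1" --pt "0 0 0 0.6 0 0.3 1" --pt "0 0 0 1.2 0 0.3 1" --pt "0 0 0 1.8 0 0.3 1" --pt "0 0 0 2.0 0 0.3 1" --pt "0 0 0 2.0 0 0.3 1" --pt "0 0 0 2.0 0 0.3 1" --pt "0 0 0 2.0 0 0.3 1"

```text
time_s: 7.73
tcp_pos: [0.4814, 0.1048, 0.0842]
ee_rot: [[0.994, 0.108, -0.001], [0.108, -0.994, -0.0], [-0.001, 0.0, -1.0]]
wrist_force: [-1.0, 0.1, -0.9]
gripper_width: 0.237
gripper_force: 30.0
```

```bash
python3 - <<'E'
from h import *
x=sense();print(x["tcp_pos"],x["ee_rot"].round(4),Binv(x["tcp_pos"]),x["joint_velocities"].round(2))
g=B(-.068,.1012);print(delta(*pose(*g,.086,yaw)))
E
```

```text
[0.48142371 0.1048332  0.08424963] [[ 9.942e-01  1.077e-01 -7.000e-04]
 [ 1.077e-01 -9.942e-01 -3.000e-04]
 [-7.000e-04  2.000e-04 -1.000e+00]] [-0.1063653   0.10030729] [ 0.14 -0.27 -0.2   0.05  0.19 -0.01]
(array([ 0.   ,  0.001, -0.   ]), array([ 3.84, -0.09, -0.18]))
```

Call:
arm_command --pt "0 0 0 0 -0.05 -0.18 1" --pt "0 0 0 0.8 -0.05 -0.18 1" --pt "0 0 0 1.6 -0.05 -0.18 1" --pt "0 0 0 2.4 -0.05 -0.18 1" --pt "0 0 0 3.2 -0.05 -0.18 1" --pt "0 0 0 3.8 -0.05 -0.18 1" --pt "0 0 0 3.8 -0.05 -0.18 1" --pt "0 0 0 3.8 -0.05 -0.18 1"

```text
time_s: 8.4
tcp_pos: [0.5196, 0.1095, 0.0859]
ee_rot: [[0.994, 0.107, -0.001], [0.107, -0.994, -0.0], [-0.001, 0.0, -1.0]]
wrist_force: [0.0, -0.0, -0.5]
gripper_width: 0.239
gripper_force: 30.0
```

Call:
arm_command --pt "0 0 0 0 0 0 1" --pt "0 0 0 0 0 0 1" --pt "0 0 0 0 0 0 1"

```text
time_s: 8.65
tcp_pos: [0.519, 0.1095, 0.0863]
ee_rot: [[0.994, 0.108, -0.0], [0.108, -0.994, -0.0], [-0.0, 0.0, -1.0]]
wrist_force: [-1.0, 0.1, -1.6]
gripper_width: 0.238
gripper_force: 30.0
```

```bash
python3 - <<'E'
from h import *
x=sense();print(x["tcp_pos"],x["ee_rot"].round(4),Binv(x["tcp_pos"]),x["wrist_force"],x["moment"])
cs=capture("side");w=capture("wrist")
u,v=proj(cs,[*B(0,.1),.085]).astype(int);print(u,v)
a=cv2.resize(cs["pixels"][v-35:v+35,u-45:u+45],(540,420),interpolation=cv2.INTER_CUBIC)
b=cv2.resize(w["pixels"][40:180,150:330],(540,420),interpolation=cv2.INTER_CUBIC)
cv2.imwrite("pics/c5.png",cv2.resize(np.vstack([a,b]),(385,600)))
E
```

```text
[0.51904353 0.10951307 0.08625204] [[ 9.941e-01  1.080e-01 -3.000e-04]
 [ 1.080e-01 -9.941e-01 -1.000e-04]
 [-3.000e-04  0.000e+00 -1.000e+00]] [-0.0684601   0.10089687] [-0.97209316  0.1338123  -1.55638524] [-0.02146413 -0.08610225  0.00067624]
232 153
```

View pics/c5.png

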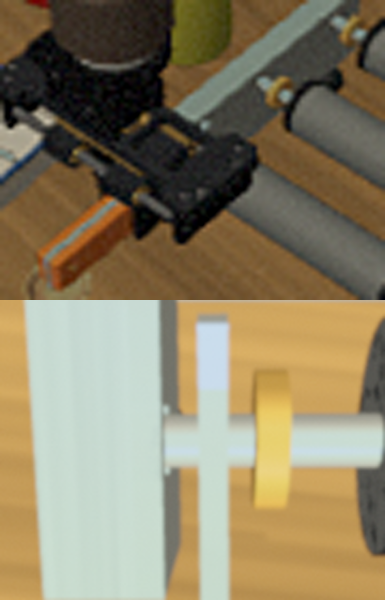

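The upper tine crosses the axle with the mouth 20 mm past it, so the axle is in mid-slot. The collar is about 4.5 mm from the plate. I'll press towards the roller in steps and watch the force.

Call:
arm_command --pt "0 0 0 0 0.15 0 1" --pt "0 0 0 0 0.3 0 1" --pt "0 0 0 0 0.45 0 1" --pt "0 0 0 0 0.6 0 1" --pt "0 0 0 0 0.75 0 1" --pt "0 0 0 0 0.9 0 1" --pt "0 0 0 0 0.9 0 1" --pt "0 0 0 0 0.9 0 1"

```text
time_s: 9.42
tcp_pos: [0.5208, 0.1013, 0.0863]
ee_rot: [[0.994, 0.109, 0.001], [0.109, -0.994, 0.001], [0.001, -0.001, -1.0]]
wrist_force: [-0.1, 4.1, -2.6]
gripper_width: 0.237
gripper_force: 30.0
```

Call:
arm_command --pt "0 0 0 0 0.1 0 1" --pt "0 0 0 0 0.2 0 1" --pt "0 0 0 0 0.3 0 1" --pt "0 0 0 0 0.4 0 1" --pt "0 0 0 0 0.4 0 1" --pt "0 0 0 0 0.4 0 1"

```text
time_s: 9.92
tcp_pos: [0.5212, 0.0975, 0.0863]
ee_rot: [[0.994, 0.109, 0.001], [0.109, -0.994, 0.001], [0.001, -0.001, -1.0]]
wrist_force: [-1.1, 6.5, -2.0]
gripper_width: 0.236
gripper_force: 30.0
```

Call:
arm_command --pt "0 0 0 0 0.1 0 1" --pt "0 0 0 0 0.2 0 1" --pt "0 0 0 0 0.2 0 1" --pt "0 0 0 0 0.2 0 1"

```text
time_s: 10.25
tcp_pos: [0.5213, 0.0956, 0.0863]
ee_rot: [[0.994, 0.109, 0.001], [0.109, -0.994, 0.001], [0.001, -0.001, -1.0]]
wrist_force: [-1.3, 7.4, -3.1]
gripper_width: 0.241
gripper_force: 30.1
```

Call:
arm_command --pt "0 0 0 0 0.1 0 1" --pt "0 0 0 0 0.15 0 1" --pt "0 0 0 0 0.15 0 1" --pt "0 0 0 0 0.15 0 1"

```text
time_s: 10.58
tcp_pos: [0.521, 0.0941, 0.0859]
ee_rot: [[0.994, 0.109, -0.0], [0.109, -0.994, 0.001], [-0.0, -0.001, -1.0]]
wrist_force: [-0.7, 7.5, -4.1]
gripper_width: 0.239
gripper_force: 30.1
```

Call:
arm_command --pt "0 0 0 0 0.1 0 1" --pt "0 0 0 0 0.1 0 1" --pt "0 0 0 0 0.1 0 1"

```text
time_s: 10.83
tcp_pos: [0.5212, 0.0932, 0.0859]
ee_rot: [[0.994, 0.109, 0.0], [0.109, -0.994, 0.001], [0.0, -0.001, -1.0]]
wrist_force: [-1.3, 7.5, -3.8]
gripper_width: 0.238
gripper_force: 30.1
```

Call:
arm_command --pt "0 0 0 0 0.1 0 1" --pt "0 0 0 0 0.1 0 1" --pt "0 0 0 0 0.1 0 1"

```text
time_s: 11.08
tcp_pos: [0.5213, 0.0922, 0.0859]
ee_rot: [[0.994, 0.109, 0.0], [0.109, -0.994, 0.001], [0.0, -0.001, -1.0]]
wrist_force: [-1.4, 8.1, -2.8]
gripper_width: 0.239
gripper_force: 30.1
```

Call:
arm_command --pt "0 0 0 0 0.1 0 1" --pt "0 0 0 0 0.1 0 1" --pt "0 0 0 0 0.1 0 1"

```text
time_s: 11.33
tcp_pos: [0.5216, 0.0915, 0.086]
ee_rot: [[0.994, 0.11, 0.001], [0.11, -0.994, 0.001], [0.001, -0.001, -1.0]]
wrist_force: [-1.2, 8.4, -4.1]
gripper_width: 0.24
gripper_force: 30.2
```

Call:
arm_command --pt "0 0 0 0 0.1 0 1" --pt "0 0 0 0 0.1 0 1" --pt "0 0 0 0 0.1 0 1"

```text
time_s: 11.58
tcp_pos: [0.522, 0.0911, 0.0861]
ee_rot: [[0.994, 0.11, 0.001], [0.11, -0.994, 0.002], [0.002, -0.002, -1.0]]
wrist_force: [-1.6, 11.0, -3.6]
gripper_width: 0.239
gripper_force: 30.3
```

```bash
cat >> h.py <<'E'
def look():
    w=capture("wrist"); hsv=cv2.cvtColor(w["pixels"],cv2.COLOR_BGR2HSV)
    m=cv2.inRange(hsv,(20,130,120),(30,255,255)); m[200:]=0
    nn,l,st,ce=cv2.connectedComponentsWithStats(m)
    for i in range(1,nn):
        if st[i,4]>60: print("gold",st[i],[Binv(plane(w,u,st[i,1]+st[i,3]/2,.0835)).round(4) for u in (st[i,0],st[i,0]+st[i,2])])
    return w
E
python3 - <<'E'
from h import *
w=look(); cv2.imwrite("pics/w6.png",w["pixels"]);print(sense()["wrist_force"],Binv(sense()["tcp_pos"]))
# dark tube-end ring: print row profile along the axle
u,v=proj(w,[*B(0,.085),.0835]).astype(int);print(u,v)
g=cv2.cvtColor(w["pixels"],cv2.COLOR_BGR2GRAY); print(g[v,u-60:u+60:2])
E
```

```text
gold [254  74  16  38 486] [array([0.0058, 0.0812]), array([0.0058, 0.0747])]
gold [255 122  14  16 186] [array([-0.0091,  0.0807]), array([-0.0091,  0.0748])]
[-1.5552729  10.733276   -3.87036103] [-0.06752693  0.0823249 ]
244 107
[209 155 196 213 214 213 213 214 213 213 213 213 213 214 214 214 213 213
 213 213 213 214 214 214 213 214 213 213 213 212 212 213 212 212 213 206
 204 204 204 204 204 205 211 214 215 214 213 213 214 213 213 161  60  46
  59  57  56  56  56  55]
```

The force stepped from 8.4 to 11 N for a 0.4 mm advance. The collar has moved about 12 mm (10.5 mm of travel plus slack), so the axle has bottomed. I'll lift, leaning slightly inward to make up for the tilt.

Call:
arm_command --pt "0 0 0 0 0 -0.2 1" --pt "0 0 0 0 0 -0.4 1" --pt "0 0 0 0 0 -0.6 1" --pt "0 0 0 0 0 -0.8 1" --pt "0 0 0 0 0.02 -1.0 1" --pt "0 0 0 0 0.02 -1.2 1" --pt "0 0 0 0 0.02 -1.2 1" --pt "0 0 0 0 0.02 -1.2 1"

```text
time_s: 12.3
tcp_pos: [0.5219, 0.091, 0.0981]
ee_rot: [[0.994, 0.11, 0.001], [0.11, -0.994, 0.003], [0.002, -0.002, -1.0]]
wrist_force: [-1.9, 10.5, -3.7]
gripper_width: 0.234
gripper_force: 30.4
```

```bash
python3 - <<'E'
from h import *
w=look();x=sense();print(x["wrist_force"],x["tcp_pos"],Binv(x["tcp_pos"]),x["moment"])
E
```

```text
gold [254  74  19  41 571] [array([0.0053, 0.081 ]), array([0.0053, 0.0726])]
gold [255 118  17  20 230] [array([-0.0093,  0.0805]), array([-0.0093,  0.0728])]
[-2.32904063 10.22393043 -3.76505346] [0.52185032 0.09102254 0.09802918] [-0.06766669  0.08221136] [3.11760095 0.56792515 0.64166193]
```

Call:
arm_command --pt "0 0 0 0 0.01 -0.2 1" --pt "0 0 0 0 0.02 -0.4 1" --pt "0 0 0 0 0.03 -0.6 1" --pt "0 0 0 0 0.04 -0.8 1" --pt "0 0 0 0 0.05 -1.0 1" --pt "0 0 0 0 0.06 -1.2 1" --pt "0 0 0 0 0.06 -1.4 1" --pt "0 0 0 0 0.06 -1.6 1"

```text
time_s: 13.02
tcp_pos: [0.5219, 0.0903, 0.1141]
ee_rot: [[0.994, 0.11, 0.001], [0.11, -0.994, 0.002], [0.001, -0.002, -1.0]]
wrist_force: [-1.1, 8.8, -3.5]
gripper_width: 0.241
gripper_force: 30.3
```

Call:
arm_command --pt "0 0 0 0 0 -0.1 1" --pt "0 0 0 0 0 -0.1 1" --pt "0 0 0 0 0 -0.1 1"

```text
time_s: 13.27
tcp_pos: [0.5219, 0.0902, 0.1151]
ee_rot: [[0.994, 0.11, 0.001], [0.11, -0.994, 0.002], [0.001, -0.002, -1.0]]
wrist_force: [-2.2, 9.7, -3.7]
gripper_width: 0.242
gripper_force: 30.3
```

```bash
python3 - <<'E'
from h import *
w=look();x=sense();print(x["wrist_force"],x["tcp_pos"],Binv(x["tcp_pos"]),x["moment"])
cv2.imwrite("pics/w7.png",cv2.resize(w["pixels"][20:200,130:370],(800,600),interpolation=cv2.INTER_CUBIC))
E
```

```text
gold [257  74  20  64 937] [array([-0.0001,  0.0785]), array([-0.0001,  0.0687])]
[-0.85362894 10.18149306 -4.13068967] [0.52189091 0.09021919 0.11507625] [-0.0677131   0.08140833] [2.85547192 0.44366492 0.63839571]
```

View pics/w7.png

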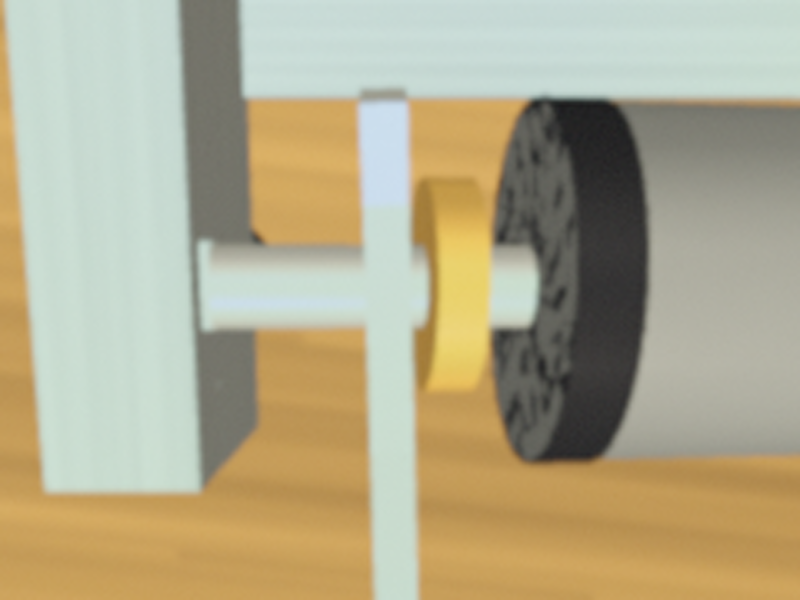

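The picture shows the axle raised level above the flange: tip at (205,285), fork plate at u=388, collar at u=450 close against the tube. Let the spring out over the flange, then lower.

Call:
arm_command --pt "0 0 0 0 -0.25 0 1" --pt "0 0 0 0 -0.5 0 1" --pt "0 0 0 0 -0.75 0 1" --pt "0 0 0 0 -1.0 0 1" --pt "0 0 0 0 -1.25 0 1" --pt "0 0 0 0 -1.5 0 1" --pt "0 0 0 0 -1.5 0 1" --pt "0 0 0 0 -1.5 0 1"

```text
time_s: 13.98
tcp_pos: [0.5196, 0.103, 0.1148]
ee_rot: [[0.994, 0.108, -0.001], [0.108, -0.994, -0.001], [-0.001, 0.0, -1.0]]
wrist_force: [0.1, 2.5, -3.4]
gripper_width: 0.237
gripper_force: 30.0
```

```bash
python3 - <<'E'
from h import *
w=look();x=sense();print(x["wrist_force"],x["tcp_pos"],Binv(x["tcp_pos"]),x["moment"])
for z in(.099,.105,.11):print(proj(w,[*B(0,.11),z]),proj(w,[*B(0,.094),z]))
g=cv2.cvtColor(w["pixels"],cv2.COLOR_BGR2GRAY)
for v in (100,106,112):print(g[v,120:300:3])
E
```

```text
gold [259  74  21  63 885] [array([-0.0008,  0.0903]), array([-0.0008,  0.0799])]
[-0.68417038  3.00498065 -3.62043655] [0.51977755 0.10298305 0.11496257] [-0.06843561  0.09432577] [0.68741342 0.23071404 0.125649  ]
[215.84897059 104.37081703] [251.55769088 104.35414907]
[214.49778935 104.63325564] [251.60727219 104.61591144]
[213.28809071 104.86821422] [251.65166155 104.85026316]
[164 164 163 163 163 162 162 163 162 162 161 162 162 162 162 181 213 213
 211 213 213 209 210 211 212 208 197 197 197 197 198 197 197 198 197 198
 198 199 198 198 199 210 214 213 213 211 199 146 193 205 204 204 205 202
 201 200 201 201 200 200]
[157 158 160 161 162 163 162 165 165 167 166 167 167 167 166 176 212 212
 210 213 213 210 210 210 211 211 213 213 213 213 213 213 213 213 213 213
 214 214 213 214 214 212 213 213 213 213 213 161 191 204 204 204 204 213
 213 213 213 213 213 213]
[155 156 156 155 156 155 155 154 154 154 155 154 155 156 156 161 211 213
 211 213 213 210 210 210 212 210 216 217 216 216 216 216 216 216 216 216
 215 215 215 215 215 214 213 212 212 213 215 151 195 206 205 205 205 215
 214 213 214 214 213 214]
```

Call:
arm_command --pt "0 0 0 0 -0.2 0 1" --pt "0 0 0 0 -0.4 0 1" --pt "0 0 0 0 -0.6 0 1" --pt "0 0 0 0 -0.6 0 1"

```text
time_s: 14.37
tcp_pos: [0.5193, 0.1092, 0.1151]
ee_rot: [[0.994, 0.108, -0.0], [0.108, -0.994, -0.0], [-0.0, 0.0, -1.0]]
wrist_force: [-0.4, -0.0, -5.0]
gripper_width: 0.241
gripper_force: 30.0
```

Call:
arm_command --pt "0 0 0 0 0 0.15 1" --pt "0 0 0 0 0 0.3 1" --pt "0 0 0 0 0 0.45 1" --pt "0 0 0 0 0 0.6 1" --pt "0 0 0 0 0 0.75 1" --pt "0 0 0 0 0 0.9 1" --pt "0 0 0 0 0 0.9 1" --pt "0 0 0 0 0 0.9 1"

```text
time_s: 15.03
tcp_pos: [0.5197, 0.1094, 0.1065]
ee_rot: [[0.994, 0.108, 0.001], [0.108, -0.994, 0.0], [0.001, -0.0, -1.0]]
wrist_force: [0.9, 0.7, -1.6]
gripper_width: 0.236
gripper_force: 30.0
```

```bash
python3 - <<'E'
from h import *
w=look();x=sense();print(x["wrist_force"],x["tcp_pos"],Binv(x["tcp_pos"]),x["moment"],x["ee_rot"][2])
g=cv2.cvtColor(w["pixels"],cv2.COLOR_BGR2GRAY)
for v in (100,112):print(g[v,160:300:3])
print(g[60:150:2,212])
E
```

```text
gold [273  75  21  63 886] [array([-0.0002,  0.0903]), array([-0.0002,  0.0804])]
[ 0.45178558  0.1519482  -1.85685702] [0.51972442 0.10937378 0.10653377] [-0.06779824  0.10068485] [-0.02810508 -0.04399927  0.00869201] [ 7.47973141e-04 -1.19491281e-04 -9.99999713e-01]
[162 162 163 163 163 176 211 213 210 212 213 211 209 210 212 211 208 195
 193 195 194 195 195 194 195 195 195 195 210 213 214 213 209 195 195 194
 195 196 157 180 205 205 204 204 204 195 196]
[156 158 159 159 161 164 211 213 210 212 213 212 209 211 211 211 210 216
 216 216 216 216 216 216 215 216 215 216 213 212 212 213 213 216 216 215
 215 215 162 183 205 206 205 205 212 215 215]
[214 213 213 214 214 213 213 214 213 213 213 213 213 213 212 213 210 181
 162 176 194 208 213 213 213 215 217 214 206 198 210 213 213 213 213 213
 214 213 213 213 213 214 213 213 214]
```

The load has left the fork: −1.7 N (its own weight) and no moment. The axle tip rests on the flange. Withdraw and set the fork down on the clear counter between the spoon and the funnel.

Call:
arm_command --pt "0 0 0 -1 0 0 1" --pt "0 0 0 -2 0 0 1" --pt "0 0 0 -3 0 0 1" --pt "0 0 0 -4.5 0 0 1" --pt "0 0 0 -6.3 0 0 1" --pt "0 0 0 -6.3 0 0 1"

```text
time_s: 15.58
tcp_pos: [0.4522, 0.101, 0.1059]
ee_rot: [[0.994, 0.108, -0.004], [0.108, -0.994, -0.001], [-0.004, 0.001, -1.0]]
wrist_force: [-1.0, 0.4, -2.1]
gripper_width: 0.241
gripper_force: 30.0
```

Call:
arm_command --pt "0 0 0 0 3 0 1" --pt "0 0 0 0 6.5 0 1" --pt "0 0 0 0 6.5 3 1" --pt "0 0 0 0 6.5 6 1" --pt "0 0 0 0 6.5 8 1" --pt "0 0 0 0 6.5 8 1" --pt "0 0 0 0 6.5 8 1" --pt "0 0 0 0 6.5 8 1"

```text
time_s: 16.25
tcp_pos: [0.4645, 0.0383, 0.0274]
ee_rot: [[0.994, 0.109, 0.002], [0.109, -0.994, 0.001], [0.002, -0.0, -1.0]]
wrist_force: [-0.1, 0.3, -0.9]
gripper_width: 0.238
gripper_force: 30.0
```

```bash
python3 - <<'E'
from h import *
x=sense();print(x["wrist_force"],x["tcp_pos"],x["moment"],x["ee_rot"][2],x["joint_velocities"].round(1))
E
```

```text
[-0.12832346  0.26996183 -0.94321392] [0.46453442 0.03831583 0.02735476] [-0.00276812 -0.07586369 -0.00624875] [ 1.85994974e-03 -3.00851146e-04 -9.99998225e-01] [ 0.1 -1.   0.5 -0.1  0.3  0. ]
```

Still about 9 mm to go, so I'll ease down.

Call:
arm_command --pt "0 0 0 0 0 0.2 1" --pt "0 0 0 0 0 0.4 1" --pt "0 0 0 0 0 0.6 1" --pt "0 0 0 0 0 0.7 1" --pt "0 0 0 0 0 0.7 1" --pt "0 0 0 0 0 0.7 1"

```text
time_s: 16.75
tcp_pos: [0.4644, 0.0382, 0.0199]
ee_rot: [[0.994, 0.109, 0.002], [0.109, -0.994, 0.001], [0.002, -0.0, -1.0]]
wrist_force: [-1.1, 0.8, 4.7]
gripper_width: 0.237
gripper_force: 30.0
```

Call:
arm_command --pt "0 0 0 0 0 0.1 1" --pt "0 0 0 0 0 0.1 1" --pt "0 0 0 0 0 0.1 1"

```text
time_s: 17.0
tcp_pos: [0.4644, 0.0382, 0.0197]
ee_rot: [[0.994, 0.109, 0.002], [0.109, -0.994, 0.0], [0.002, -0.0, -1.0]]
wrist_force: [-4.0, 2.1, 13.8]
gripper_width: 0.239
gripper_force: 30.0
```

Call:
arm_command --pt "0 0 0 0 0 -0.1 1" --pt "0 0 0 0 0 -0.12 0.4" --pt "0 0 0 0 0 -0.12 0" --pt "0 0 0 0 0 -0.12 0" --pt "0 0 0 0 0 -0.12 0" --pt "0 0 0 0 0 -0.12 0" --pt "0 0 0 0 0 -0.12 0"

```text
time_s: 17.58
tcp_pos: [0.464, 0.0379, 0.0194]
ee_rot: [[0.994, 0.108, 0.0], [0.108, -0.994, 0.0], [0.0, -0.0, -1.0]]
wrist_force: [-0.5, 1.1, 1.8]
gripper_width: 0.49
gripper_force: 1.3
```

Call:
arm_command --pt "0 0 0 0 0 -2 0" --pt "0 0 0 0 0 -5 0" --pt "0 0 0 0 0 -9 0" --pt "0 0 0 0 0 -13 0" --pt "0 0 0 0 0 -17 0" --pt "0 0 0 0 0 -20 0" --pt "0 0 0 0 0 -20 0" --pt "0 0 0 0 0 -20 0"

```text
time_s: 18.25
tcp_pos: [0.4643, 0.0382, 0.2209]
ee_rot: [[0.994, 0.108, 0.004], [0.108, -0.994, 0.002], [0.004, -0.002, -1.0]]
wrist_force: [-0.5, 0.4, -0.5]
gripper_width: 0.494
gripper_force: 0.0
```

```bash
python3 - <<'E'
from h import *
x=sense();print(x["wrist_force"],x["tcp_pos"],x["gripper_width"])
for n in("wrist","top"):
    c=capture(n);cv2.imwrite(f"pics/{n}8.png",c["pixels"])
    if n=="wrist":
        hsv=cv2.cvtColor(c["pixels"],cv2.COLOR_BGR2HSV);m=cv2.inRange(hsv,(6,190,150),(16,255,255))
        nn,l,st,ce=cv2.connectedComponentsWithStats(m);print([st[i].tolist() for i in range(1,nn) if st[i,4]>80])
        print(proj(c,[.4505,.0366,.032]),proj(c,[.4505+.03*.994,.0366+.03*.108,.032]))
    else:
        hsv=cv2.cvtColor(c["pixels"],cv2.COLOR_BGR2HSV);m=cv2.inRange(hsv,(20,130,100),(32,255,255)); 
        nn,l,st,ce=cv2.connectedComponentsWithStats(m)
        print([(st[i].tolist(),Binv(plane(c,*ce[i],.103)).round(4)) for i in range(1,nn) if 6<st[i,4]<60 and 190<ce[i][0]<300 and 90<ce[i][1]<190])
g=B(0,-.012);print(g,delta(*pose(*B(-.04,-.012),.20,yaw+90)),delta(*pose(*B(-.04,-.012),.20,yaw-90)),x["joints"])
E
```

```text
[-0.52043284  0.39874858 -0.46080583] [0.46427102 0.038237   0.22090963] 0.4941066137739055
[]
[251.13881064 187.13706984] [251.13493619 157.38147553]
[([221, 118, 2, 5, 7], array([0.173 , 0.0911])), ([223, 142, 2, 5, 7], array([0.0855, 0.0905]))]
[0.59929599 0.00467019] (array([-0.002,  0.002, -1.571]), array([9.22, 4.75, 1.79])) (array([0.002, 0.002, 1.57 ]), array([9.22, 4.75, 1.79])) [ 2.47515019e+01  7.33176352e+00 -2.29090181e+01 -3.27455023e-02
 -5.95229824e+01  7.14482231e+01]
```

```bash
cat >> h.py <<'E'
def axpose(P,xdir,back=0):
    x=np.array(xdir,float);x/=np.linalg.norm(x); z=np.array([0,0,-1.]); z-=z@x*x; z/=np.linalg.norm(z); y=np.cross(z,x)
    return np.array(P)-back*z, np.column_stack([x,y,z])
def bedax(sl):
    r=np.radians(yaw); return [np.sin(r),-np.cos(r),-sl]
E
python3 - <<'E'
from h import *
print(delta(*axpose([*B(0,-.012),.0929],bedax(.091),.11)))
c=cv2.imread("pics/wrist8.png");hsv=cv2.cvtColor(c,cv2.COLOR_BGR2HSV)
print(hsv[100:230:12,251].tolist())
E
```

```text
(array([ 0.073, -0.069,  1.569]), array([13.22,  5.74,  1.54]))
[[75, 22, 212], [72, 24, 214], [73, 23, 212], [69, 23, 211], [71, 23, 211], [71, 24, 212], [72, 24, 212], [71, 23, 212], [73, 23, 212], [75, 24, 212], [78, 24, 211]]
```

Call:
arm_command --pt "0 0 0.12 1 0.5 0 -0.5" --pt "0 0 0.24 3 1 0 -0.5" --pt "0 0 0.36 5 2 0 -0.5" --pt "0 0 0.48 7 3 0 -0.5" --pt "0 0 0.6 9 4 0 -0.5" --pt "0 0 0.72 11 5 0.5 -0.5" --pt "0 0 0.84 13 5.7 1 -0.5" --pt "0 0 0.96 13.2 5.7 1.5 -0.5"

```text
time_s: 19.02
tcp_pos: [0.6031, -0.0056, 0.2008]
ee_rot: [[0.653, -0.757, -0.004], [-0.757, -0.653, -0.001], [-0.001, 0.004, -1.0]]
wrist_force: [0.2, -0.4, -0.1]
gripper_width: 0.751
gripper_force: 0.0
```

```bash
python3 - <<'E'
from h import *
print(sense()["tcp_pos"],delta(*axpose([*B(0,-.012),.0929],bedax(.091),.11)))
E
```

```text
[ 0.603116   -0.00558237  0.20078915] (array([ 0.031, -0.088,  0.603]), array([-0.21,  0.19, -0.16]))
```

Call:
arm_command --pt "0.006 -0.018 0.12 -0.2 0.2 -0.1 -0.5" --pt "0.012 -0.035 0.24 -0.2 0.2 -0.1 -0.5" --pt "0.018 -0.053 0.36 -0.2 0.2 -0.1 -0.5" --pt "0.025 -0.07 0.48 -0.2 0.2 -0.1 -0.5" --pt "0.031 -0.088 0.603 -0.2 0.2 -0.1 -0.5" --pt "0.031 -0.088 0.603 -0.2 0.2 -0.1 -0.5" --pt "0.031 -0.088 0.603 -0.2 0.2 -0.1 -0.5" --pt "0.031 -0.088 0.603 -0.2 0.2 -0.1 -0.5"

```text
time_s: 19.68
tcp_pos: [0.5979, -0.0044, 0.2041]
ee_rot: [[0.117, -0.993, -0.01], [-0.989, -0.118, 0.091], [-0.091, -0.001, -0.996]]
wrist_force: [0.2, 0.3, -0.1]
gripper_width: 0.756
gripper_force: 0.0
```

```bash
python3 - <<'E'
from h import *
print(delta(*axpose([*B(0,-.012),.0929],bedax(.091),.11)),sense()["ee_rot"].round(3).tolist())
w=capture("wrist");cv2.imwrite("pics/w9.png",w["pixels"])
for n,a,b,z in(("axis -.1",0,-.1,.085),("axis -.05",0,-.05,.0894),("edge+",.022,-.05,.0894),("edge-",-.022,-.05,.0894),("R inner",-.028,-.11,.099)): print(n,proj(w,[*B(a,b),z]).round(1))
g=cv2.cvtColor(w["pixels"],cv2.COLOR_BGR2GRAY)
u,v=proj(w,[*B(0,-.05),.0894]);print(g[int(v),int(u)-120:int(u)+120:3])
E
```

```text
(array([-0.  ,  0.  ,  0.01]), array([ 0.13, -0.24,  0.15])) [[0.117, -0.993, -0.01], [-0.989, -0.118, 0.091], [-0.091, -0.001, -0.996]]
axis -.1 [249.2  70.4]
axis -.05 [248.6 142.1]
edge+ [218.9 141.8]
edge- [278.3 142.4]
R inner [292.1  55. ]
[172 174 179 183 174 165 157 150 145 137 126 143 144 147 151 153 151 143
 146 190 198 198 199 198 199 199 199 198 187 148 138 105 112 121 131 139
 148 155 159 162 165 168 174 184 192 183 169 163 155 148 146 146 142 142
 145 148 135 136 143 143 145 140 140 144 154 154 151 149 145 149 150 150
 151 154 155 155 158 161 158 159]
```

View pics/w9.png

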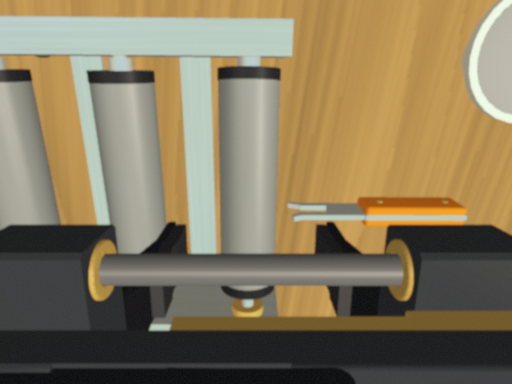

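The end roller is centred: edges at u=219 and 280, right end at v=70, against a predicted axis at u=249. The fork lies flat on the counter at (410,210), clear. Descend and grip the roller at its balance point.

Call:
arm_command --pt "0 0 0.01 0.1 -0.24 3 -0.5" --pt "0 0 0.01 0.1 -0.24 6 -0.5" --pt "0 0 0.01 0.1 -0.24 8.5 -0.5" --pt "0 0 0.01 0.1 -0.24 10 -0.5" --pt "0 0 0.01 0.1 -0.24 11 -0.5" --pt "0 0 0.01 0.1 -0.24 11.1 -0.5" --pt "0 0 0.01 0.1 -0.24 11.1 -0.5" --pt "0 0 0.01 0.1 -0.24 11.1 -0.5"

```text
time_s: 20.4
tcp_pos: [0.601, 0.0052, 0.096]
ee_rot: [[0.106, -0.994, -0.005], [-0.99, -0.106, 0.091], [-0.092, -0.005, -0.996]]
wrist_force: [0.8, -0.2, 0.4]
gripper_width: 0.749
gripper_force: 0.0
```

```bash
python3 - <<'E'
from h import *
x=sense();print(delta(*axpose([*B(0,-.012),.0929],bedax(.091),0)),x["tcp_pos"],x["wrist_force"],x["joint_velocities"].round(1))
E
```

```text
(array([-0.005,  0.001, -0.001]), array([0.06, 0.18, 0.31])) [0.60098333 0.00521617 0.09602173] [ 0.7501281  -0.24449322  0.40231372] [-0.1 -0.6  0.2 -0.1  0.1 -0. ]
```

Call:
arm_command --pt "0 0 0 0 0.15 0.2 -0.5" --pt "0 0 0 0 0.15 0.2 -0.5" --pt "0 0 0 0 0.15 0.2 -0.3" --pt "0 0 0 0 0.15 0.2 0" --pt "0 0 0 0 0.15 0.2 0.2" --pt "0 0 0 0 0.15 0.2 0.5" --pt "0 0 0 0 0.15 0.2 1" --pt "0 0 0 0 0.15 0.2 1"

```text
time_s: 21.07
tcp_pos: [0.5988, 0.0051, 0.093]
ee_rot: [[0.105, -0.994, -0.007], [-0.99, -0.105, 0.092], [-0.092, -0.003, -0.996]]
wrist_force: [0.4, 0.1, 0.3]
gripper_width: 0.5
gripper_force: 30.0
```

Call:
arm_command --pt "0 0 0 0 0 0 1" --pt "0 0 0 0 0 0 1" --pt "0 0 0 0 0 0 1" --pt "0 0 0 0 0 0 1"

```text
time_s: 21.4
tcp_pos: [0.5987, 0.0051, 0.093]
ee_rot: [[0.105, -0.994, -0.007], [-0.99, -0.105, 0.091], [-0.092, -0.003, -0.996]]
wrist_force: [-0.5, -0.4, 1.5]
gripper_width: 0.495
gripper_force: 30.0
```

```bash
python3 - <<'E'
from h import *
x=sense();print(delta(*axpose([*B(0,-.012),.0929],bedax(.091),0)),x["tcp_pos"],x["wrist_force"],x["moment"],x["gripper_force"])
E
```

```text
(array([-0.003,  0.001, -0.002]), array([ 0.05, -0.05,  0.01])) [0.59874531 0.00511634 0.09302471] [-0.47429116 -0.35647026  1.50995756] [-0.11654744 -0.11114444 -0.09633333] 29.99600633047521
```

Gripped at 43 mm opening, 30 N. Raise the left end a little, draw the stub out of the right hole along the axis, then lift.

Call:
arm_command --pt "0 -0.015 0 0 0 -0.15 1" --pt "0 -0.03 0 0 0 -0.3 1" --pt "0 -0.045 0 0 0 -0.46 1" --pt "0 -0.045 0 -0.3 0 -0.48 1" --pt "0 -0.045 0 -0.6 0 -0.49 1" --pt "0 -0.045 0 -0.9 0 -0.5 1" --pt "0 -0.045 0 -1.2 0 -0.51 1" --pt "0 -0.045 0 -1.5 0 -0.52 1"

```text
time_s: 22.07
tcp_pos: [0.5966, 0.02, 0.0991]
ee_rot: [[0.105, -0.994, -0.013], [-0.985, -0.106, 0.136], [-0.136, -0.002, -0.991]]
wrist_force: [1.0, 0.5, -4.4]
gripper_width: 0.498
gripper_force: 30.0
```

Call:
arm_command --pt "0 0 0 0 0 0 1" --pt "0 0 0 0 0 0 1" --pt "0 0 0 0 0 0 1"

```text
time_s: 22.32
tcp_pos: [0.5969, 0.0196, 0.0993]
ee_rot: [[0.105, -0.994, -0.012], [-0.985, -0.106, 0.136], [-0.136, -0.002, -0.991]]
wrist_force: [-0.2, -0.8, -5.8]
gripper_width: 0.499
gripper_force: 30.0
```

```bash
python3 - <<'E'
from h import *
x=sense();print(Binv(x["tcp_pos"]),x["tcp_pos"],x["ee_rot"][2],x["wrist_force"],x["moment"],x["gripper_force"])
w=capture("wrist");cv2.imwrite("pics/w10.png",w["pixels"])
g=cv2.cvtColor(w["pixels"],cv2.COLOR_BGR2GRAY)
# along roller axis: dark end ring vs rail inner edge
R,p=x["ee_rot"],x["tcp_pos"]
for d in(.088,.098,.108):print(d,proj(w,p+R[:,0]*d))
print(proj(w,[*B(0,-.11),.099]));u=int(proj(w,p+R[:,0]*.09)[0]);print(u,g[0:120:2,u])
E
```

```text
[-0.00073072  0.00313253] [0.59693524 0.0196353  0.09933636] [-0.13638156 -0.00226252 -0.9906538 ] [-0.20499012 -0.79420801 -5.78137047] [-0.4438565  -0.07936609  0.05820588] 29.98342065140605
0.088 [252.0805681   52.18314001]
0.098 [252.10126587  24.09789166]
0.108 [252.1228005   -5.12292247]
[249.29393146 -32.57930291]
252 [207 205 207 206 206 206 205 206 206 206 205 204 204 204 204 205 204 204
 180  66  54  57  55  57  56  54  55  55  56  56  57 113 169 172 172 172
 173 172 172 173 172 173 173 172 173 172 173 173 173 172 172 172 171 171
 171 172 171 171 172 170]
```

The full weight (about 5 N) is on the gripper with no side force, and the stub is about 8 mm clear of the rail. Lift, and meanwhile check the tray's bars in the saved wrist picture.

Call:
arm_command --pt "0 0 0 -0.14 0 -1 1" --pt "0 0 0 -0.4 0 -3 1" --pt "0 0 0 -0.7 0 -5 1" --pt "0 0 0 -1 0 -7.5 1" --pt "0 0 0 -1.3 0 -10 1" --pt "0 0 0 -1.3 0 -10 1" --pt "0 0 0 -1.3 0 -10 1"

```text
time_s: 22.95
tcp_pos: [0.5976, 0.0188, 0.2023]
ee_rot: [[0.105, -0.994, -0.008], [-0.985, -0.105, 0.137], [-0.137, -0.007, -0.991]]
wrist_force: [-0.2, 0.6, -5.5]
gripper_width: 0.497
gripper_force: 30.0
```

```bash
python3 - <<'E'
from h import *
import pickle
w=pickle.load(open("w3.pkl","rb"))
b=[plane(w,u/1.5,v/1.5,.013)[:2] for u,v in((125,139),(0,147),(135,193.5),(0,202))]
print(np.round(b,4)); T=np.array([.481,.383]);r=np.radians(10.2);c,s=np.cos(r),np.sin(r)
for q in b: d=q-T; print("tray",c*d[0]+s*d[1],-s*d[0]+c*d[1])
for q in ((115,18),(165,295)):
    d=plane(w,q[0]/1.5,q[1]/1.5,.03)[:2]-T; print("corner",c*d[0]+s*d[1],-s*d[0]+c*d[1])
t=T+np.array([s,-c])*.006
x=sense();print(x["tcp_pos"],delta(*axpose([*t,.13],[s,-c,0])))
E
```

```text
[[0.5195 0.2546]
 [0.5071 0.3264]
 [0.4889 0.2493]
 [0.4751 0.3289]]
tray 0.015188103966576032 -0.13320239815621146
tray 0.01566160406872679 -0.06033744144234172
tray -0.015879929004803138 -0.13303437761315673
tray -0.015395734756877392 -0.05215803937366385
corner 0.07388671838769614 -0.14769139238356965
corner -0.0745638584158747 -0.1473268106928225
[0.59755117 0.01880607 0.20227729] (array([-0.012,  0.137, -0.072]), array([-35.51,   7.77,  12.16]))
```

The bars sit at tray x = ±15.5 mm, so the tray pose is confirmed. Carry the roller over.

Call:
arm_command --pt "0 0.03 -0.015 -3 0.6 0.4 1" --pt "0 0.06 -0.03 -7 1.5 1 1" --pt "-0.005 0.1 -0.05 -11 2.4 2 1" --pt "-0.01 0.137 -0.072 -15 3.3 3.5 1" --pt "-0.012 0.137 -0.072 -19 4.2 5 1" --pt "-0.012 0.137 -0.072 -23 5 6.6 1" --pt "-0.012 0.137 -0.072 -26.5 5.8 8 1" --pt "-0.012 0.137 -0.072 -30 6.5 9.5 1"

```text
time_s: 23.62
tcp_pos: [0.4977, 0.3208, 0.1447]
ee_rot: [[0.177, -0.984, -0.008], [-0.984, -0.177, -0.003], [0.002, 0.008, -1.0]]
wrist_force: [1.8, -0.0, -4.7]
gripper_width: 0.5
gripper_force: 30.0
```

```bash
cat >> h.py <<'E'
r_=np.radians(10.2); c_,s_=np.cos(r_),np.sin(r_)
def tray(z): return axpose([*(np.array([.481,.383])+np.array([s_,-c_])*.008),z],[s_,-c_,0])
E
python3 - <<'E'
from h import *
x=sense();print(x["tcp_pos"],x["joint_velocities"].round(1),delta(*tray(.09)))
E
```

```text
[0.49769366 0.3207531  0.14472043] [ 42.   18.6   9.    0.2  10.4 -41.5] (array([ 0.008, -0.002, -0.   ]), array([-5.63,  0.5 ,  5.47]))
```

Call:
arm_command --pt "0 0 0 -2.5 0.2 1 1" --pt "0 0 0 -4.5 0.4 2 1" --pt "0 0 0 -4.8 0.4 3 1" --pt "0 0 0 -4.8 0.4 4 1" --pt "0 0 0 -4.8 0.4 4 1" --pt "0 0 0 -4.8 0.4 4 1" --pt "0 0 0 -4.8 0.4 4 1" --pt "0 0 0 -4.8 0.4 4 1"

```text
time_s: 24.28
tcp_pos: [0.488, 0.3656, 0.1078]
ee_rot: [[0.176, -0.984, -0.004], [-0.984, -0.176, -0.0], [-0.001, 0.003, -1.0]]
wrist_force: [-0.3, -0.2, -4.4]
gripper_width: 0.5
gripper_force: 30.0
```

```bash
python3 - <<'E'
from h import *
x=sense();print(x["tcp_pos"],x["joint_velocities"].round(1),delta(*tray(.034)),x["wrist_force"])
w=capture("wrist");cv2.imwrite("pics/w11.png",w["pixels"])
R,p=x["ee_rot"],x["tcp_pos"]
g=cv2.cvtColor(w["pixels"],cv2.COLOR_BGR2GRAY)
for d in (.05,.08):
  u,v=proj(w,p+R[:,0]*d); print(u,v, g[int(v),150:350:4])
E
```

```text
[0.48803187 0.36559052 0.1078337 ] [ 0.1 -0.3  0.3 -0.1 -0.  -0. ] (array([ 0.003,  0.001, -0.001]), array([-1.03,  0.36,  7.39])) [-0.31071601 -0.23886764 -4.39985688]
251.94672027076567 149.4501156734109 [169 169 214 215 215 215 215 216 215 215 216 216 145  93  98 103 109 115
 121 126 130 136 140 142 143 147 148 152 156 160 167 172 163 154 146 143
 137 132 136 215 215 215 215 215 215 215 215 215 215 215]
252.01084331790148 73.66756434898706 [177 217 216 217 217 217 217 217 217 216 217 178  93  95 101 107 113 118
 124 131 136 140 145 146 147 149 151 154 155 162 168 173 166 156 149 144
 142 136 131 179 216 216 216 216 215 215 215 215 215 215]
```

Call:
arm_command --pt "0.003 0 0 -1.0 0.33 0 1" --pt "0.003 0 0 -1.0 0.33 1.5 1" --pt "0.003 0 0 -1.0 0.33 3 1" --pt "0.003 0 0 -1.0 0.33 4.5 1" --pt "0.003 0 0 -1.0 0.33 5.8 1" --pt "0.003 0 0 -1.0 0.33 6.5 1" --pt "0.003 0 0 -1.0 0.33 6.5 1" --pt "0.003 0 0 -1.0 0.33 6.5 1"

```text
time_s: 25.0
tcp_pos: [0.4822, 0.3758, 0.0424]
ee_rot: [[0.177, -0.984, -0.001], [-0.984, -0.177, -0.0], [0.0, 0.001, -1.0]]
wrist_force: [-0.2, 0.2, -4.6]
gripper_width: 0.496
gripper_force: 30.0
```

Call:
arm_command --pt "0 0 0 0 0 0 1" --pt "0 0 0 0 0 0 1"

```text
time_s: 25.17
tcp_pos: [0.4825, 0.3762, 0.0433]
ee_rot: [[0.177, -0.984, 0.0], [-0.984, -0.177, 0.001], [-0.001, -0.0, -1.0]]
wrist_force: [-0.3, 0.3, -5.9]
gripper_width: 0.495
gripper_force: 30.0
```

```bash
python3 - <<'E'
from h import *
x=sense();print(x["tcp_pos"],x["joint_velocities"].round(1),delta(*tray(.032)),x["wrist_force"],x["moment"])
E
```

```text
[0.48252236 0.37617722 0.04329749] [-0.1  0.1 -0.3 -0.1  0.   0.1] (array([-0.   ,  0.001,  0.   ]), array([0.1 , 0.03, 1.13])) [-0.26613919  0.27708661 -5.9406242 ] [0.0271866  0.01007807 0.01004355]
```

Call:
arm_command --pt "0 0 0 0 0 0.2 1" --pt "0 0 0 0 0 0.4 1" --pt "0 0 0 0 0 0.6 1" --pt "0 0 0 0 0 0.8 1" --pt "0 0 0 0 0 0.9 1" --pt "0 0 0 0 0 0.9 1" --pt "0 0 0 0 0 0.9 1"

```text
time_s: 25.75
tcp_pos: [0.482, 0.3754, 0.0329]
ee_rot: [[0.177, -0.984, -0.002], [-0.984, -0.177, -0.001], [0.0, 0.002, -1.0]]
wrist_force: [-0.1, -0.4, -5.3]
gripper_width: 0.495
gripper_force: 30.0
```

Call:
arm_command --pt "0 0 0 0 0 0.08 1" --pt "0 0 0 0 0 0.15 1" --pt "0 0 0 0 0 0.15 1" --pt "0 0 0 0 0 0.15 1"

```text
time_s: 26.08
tcp_pos: [0.4822, 0.3757, 0.032]
ee_rot: [[0.177, -0.984, -0.001], [-0.984, -0.177, 0.0], [-0.0, 0.001, -1.0]]
wrist_force: [-0.6, -0.2, -1.4]
gripper_width: 0.501
gripper_force: 30.0
```

Contact is starting: the load has dropped to 1.4 N. One more small step, then open gently.

Call:
arm_command --pt "0 0 0 0 0 0.06 1" --pt "0 0 0 0 0 0.06 1" --pt "0 0 0 0 0 0.06 1"

```text
time_s: 26.33
tcp_pos: [0.4823, 0.3757, 0.0318]
ee_rot: [[0.177, -0.984, -0.001], [-0.984, -0.177, 0.0], [-0.0, 0.001, -1.0]]
wrist_force: [0.3, -0.1, 2.5]
gripper_width: 0.495
gripper_force: 30.0
```

Call:
arm_command --pt "0 0 0 0 0 0 -0.05" --pt "0 0 0 0 0 0 -0.1" --pt "0 0 0 0 0 0 -0.2" --pt "0 0 0 0 0 0 -0.3" --pt "0 0 0 0 0 0 -0.5" --pt "0 0 0 0 0 0 -0.5" --pt "0 0 0 0 0 0 -0.5" --pt "0 0 0 0 0 0 -0.5"

```text
time_s: 27.0
tcp_pos: [0.4819, 0.3755, 0.0309]
ee_rot: [[0.177, -0.984, -0.002], [-0.984, -0.177, -0.0], [0.0, 0.002, -1.0]]
wrist_force: [-0.0, 0.3, 0.8]
gripper_width: 0.739
gripper_force: 0.0
```

Call:
arm_command --pt "0 0 0 0 0 -1 -0.5" --pt "0 0 0 0 0 -3 -0.5" --pt "0 0 0 0 0 -5 -0.5" --pt "0 0 0 0 0 -8 -0.5" --pt "0 0 0 0 0 -11 -0.5" --pt "0 0 0 0 0 -15 -0.5" --pt "0 0 0 0 0 -15 -0.5" --pt "0 0 0 0 0 -15 -0.5"

```text
time_s: 27.67
tcp_pos: [0.4832, 0.3767, 0.1851]
ee_rot: [[0.177, -0.984, 0.004], [-0.984, -0.177, 0.006], [-0.005, -0.004, -1.0]]
wrist_force: [0.6, -0.5, -0.9]
gripper_width: 0.748
gripper_force: 0.0
```

```bash
python3 - <<'E'
from h import *
x=sense();print(x["tcp_pos"],x["wrist_force"],x["gripper_width"],x["time_s"])
w=capture("wrist");cv2.imwrite("pics/w12.png",w["pixels"])
c,T=np.array([c_,s_]),np.array([.481,.383])
g=cv2.cvtColor(w["pixels"],cv2.COLOR_BGR2GRAY)
for b in(-.05,-.09):
  q=T+np.array([-s_,c_])*b; u,v=proj(w,[*q,.031]);row=g[int(v)].astype(int)
  e=np.where(np.abs(np.diff(row))>25)[0]; print(u,v,e)
u,v=proj(w,[*(T+np.array([-s_,c_])*-.108),.05]);print(u,v,g[0:int(v)+60:3,int(u)])
t=capture("top");cv2.imwrite("pics/t12.png",t["pixels"])
import pickle
t0=pickle.load(open("c0.pkl","rb"))[1]["pixels"].astype(int)
d=(np.abs(t["pixels"].astype(int)-t0).max(2)>60).astype(np.uint8)
n,l,st,ce=cv2.connectedComponentsWithStats(d);print([s.tolist() for s in st[1:] if s[4]>15])
E
```

```text
[0.48323585 0.37671506 0.1851417 ] [ 0.56990007 -0.45654941 -0.85383089] 0.7481489247504944 27.6667
253.24918388236063 130.39718960254658 [169 170 227 228 277 278 329 330]
253.35038541893525 81.39380973932555 [166 167 225 226 227 279 280 332 333]
253.49891382078533 55.402874135179275 [134 102  85  80 115 125 213 218 218 218 218 218 217 217 217 216 188 180
 180 181 179 179 178 155  42  44  45 128 147 148 147 146 147 147 147 147
 146 145 146]
[[0, 149, 187, 235, 16139], [227, 158, 57, 18, 510], [354, 167, 13, 48, 227], [243, 183, 8, 49, 147], [236, 326, 26, 11, 137], [265, 333, 20, 19, 155], [237, 335, 20, 12, 117], [266, 346, 9, 9, 40], [225, 355, 9, 12, 39], [212, 373, 26, 11, 112]]
```

```bash
python3 -c "
from station import finish_job; print(finish_job())"
```

```text
the job is handed in; nothing more can be done
None
```

The job is handed in at about 28 s: the roller lies along the two bars in the middle of the tray and the fork is on the counter. It tipped from its edge onto its side as I let go, and the jars and other things I could check had not moved.

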